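# Scrub the jar and lower the glassware into the cleaning tank

### The arm

A 7-joint arm with a two-finger parallel gripper is mounted at the origin on the work surface. World frame = base frame: x ahead of the robot, y to its left, z up, the work surface at z = 0. Lengths are in m, angles in rad, forces in N, time in s.
With the tool pointing down it reaches from about 0.425 to 0.95 m from the base axis. Payload 4.7 kg.
Tool frame: the origin (TCP) lies between the finger pads; the fingertips stand 25 mm ahead of it and the grasp point (between the pads) lies 6 mm ahead of it; x points along the fingers, z is the direction in which the jaws open and shut, and the axes are right-handed (so a half turn about x gives the same grasp; the last joint's range is limited). The gripper opens to 85 mm and grips with 20 to 120 N. Pads are 22 mm wide; open, the fingers measure 114 mm over their backs; the gripper's body (76 mm by 85 mm) begins 54 mm behind the grasp point. The pads swing forward as they close: fully open they stand 13 mm farther back than shut.
Start: joints at [-1.143, 0.469, -0.049, 1.532, 0.024, 1.141, -0.082], TCP at [0.298, 0.606, 0.256] pointing down, gripper open.
Joint ranges: [-2.59, 2.59], [-0.33, 1.99], [-1.39, 1.29], [0.1, 2.45], [-1.04, 4.18], [0.21, 1.99], [-2.66, 2.66]. Speed limits (rad/s): [2.57, 2.57, 3.14, 3.14, 3.14, 3.14, 3.14].

### API

Orientations are given as a 3x3 rotation matrix whose columns are the frame's x, y, z axes.
In Python, from rig import * gives the robot as it stands. Calls block until the motion is done:
- movep(position, orientation): joint-space move of the TCP to a pose.
- move_l(position, attitude=None, feed=0.15, until_force=None): straight line of the TCP; attitude=None keeps the orientation; feed is the mean speed in m/s. With until_force (N) it stops when the force on the tool has changed by that much, and returns True; else False.
- move_joints(angles): joint-space move.
- command_gripper(opening, newtons=None): finger opening in m; newtons is the grip in N (None keeps the last); returns when the fingers have stopped.
- sleep(seconds).
- inverse_kinematics(position, orientation): joint angles nearest the present ones, or None.
- sense(): the state.
- camera(name): name is "side" or "top" or "wrist"; returns (picture, depth): 400x640x3 uint8, red, green, blue; 400x640 float32, m along the optical axis (not along the pixel's ray), 0 where there is no reading.
- camera_params(name): a dict with "K" (3x3 intrinsics, pixels), "dist" ([k1, k2, p1, p2, k3] as OpenCV has them; the pictures are not rectified), "position" and "rotation" of the camera in the world; the wrist camera has in their place "tool_from_camera" (4x4, takes a point from camera to tool coordinates, whose origin is the TCP and whose axes are the tool frame's). Camera axes: x right, y down, z forward; pixel columns grow to the right and rows downward; lengths in m; the calibration is good to about 2 mm. A picture is of the moment at which its call begins: read the wrist's pose just before it. camera_params takes no time and is no camera call.
A pose or a line that the arm cannot do raises Unreachable and nothing moves.
- finish_job(): hands the job in, once; it reports no verdict.
The state is a dict: "time_s": time; "joint_pos": joint angles; "qd": joint speeds; "joint_efforts": joint torques, N m; "position": TCP position; "tcp_rot": TCP orientation; "wrist_force": force on the tool from outside, world axes, zero at the start; "ft_torque": the same for the moment, N m; "finger_gap": finger opening in m.
Only numpy, scipy, OpenCV 4.12 (cv2) and the standard library are available. Lean on these libraries where they do the work, as an engineer would, in place of code of your own. Each camera call takes 0.05 s, during which the arm holds its last target. There are 200 camera calls.

### The job

Pull the tank's basket up by its T handle, click by click, to the top notch and let it hang on the pawl; then scrub the inside of the tall jar with the long brush, pushing it to the bottom three times and drawing its tip well up into the upper half in between without taking it out. After that stand the jar and every small beaker upright in the raised basket, lift the pawl's lever and keep it lifted until the basket has sunk all the way down, and leave the brush standing in its holder, handle up, without knocking over or shoving the other things on the bench (the tall jar must not fall over either).

Things in the scene. Friction and masses are not known exactly. Their poses are not given: they have to be found in the camera images.
- station: dry steel cleaning tank, 220 mm (x) by 260 mm (y) outside and 100 mm tall, fixed to the bench, with a ratchet post at its +y side; origin at the centre of the tank's underside on the bench, z up. The post and its rail stand at x 0, y +165 mm; a small white panel is on the tank's -x side
- lift (a joint): height of the sliding rail and basket, m: 0 fully down, 0.097 upper stop. Five teeth: at 0.018, 0.036, 0.054, 0.072 and 0.090 (top notch) the sprung pawl catches under a tooth and holds it. Pulling straight up takes 10 to 20 N at 40 mm/s; rail and basket weigh 0.75 kg; a damper (110 N s/m) lets them sink at about 0.1 m/s while the pawl is held open
- lift_handle (a point): middle of the T handle on top of the rail: a round bar 14 mm thick and 70 mm long, lying along the station's x; 212 mm above the bench when the basket is down, 302 mm at the top notch; free from above, moves with the rail
- basket_floor (a point): centre of the wire basket's inner floor, axes as the station's; 20 mm above the bench when down, 110 mm at the top notch. Inside 178 mm (x) by 210 mm (y), walls 30 mm high; room for four vessels (x +-45, y +-53 mm). A hanger strip (x within +-11 mm) rises at y +107 mm to 120 mm above the floor and joins the rail
- pawl (a joint): angle of the sprung pawl, rad: 0 engaged, positive when its lever is lifted, up to 0.6. Its toe clears the teeth above about 0.35; hold it there until the rail is fully down, or it catches in the next notch. The spring (0.05 to 0.1 N m) brings it back when let go. Lifting the lever end takes 1 to 4 N
- pawl_grip (a point): middle of the black grip on the end of the pawl's lever, a block 30 mm long (along the lever) by 16 mm wide (across) by 22 mm tall. The lever points to the station's -x, level at joint 0, 140 mm above the bench; its end goes up on an arc of 120 mm radius about the pivot
- pawl_pivot (a point): the pawl's pivot pin on the post (fixed), along the station's y, 12 mm on the -x side of the rail's middle, 140 mm above the bench
- jar: tall open glass jar with a white rim and a paper label band, 64 mm outside diameter, 120 mm tall, wall 4 mm (56 mm inside), floor 5 mm thick, 0.30 kg; stands loose on the bench; origin at the centre of its underside, z up
- beaker1: open glass beaker with a white rim and a paper label band, 54 mm outside diameter, 80 mm tall, wall 4 mm, 0.14 kg; origin at the centre of its underside, z up to the rim; two or three such beakers are present, an absent one reads None
- beaker2: open glass beaker with a white rim and a paper label band, 54 mm outside diameter, 80 mm tall, wall 4 mm, 0.14 kg; origin at the centre of its underside, z up to the rim; two or three such beakers are present, an absent one reads None
- beaker3: open glass beaker with a white rim and a paper label band, 54 mm outside diameter, 80 mm tall, wall 4 mm, 0.14 kg; origin at the centre of its underside, z up to the rim; two or three such beakers are present, an absent one reads None
- brush: long bottle brush, 230 mm: white bristle head 40 mm diameter from 0 to 85 mm, thin steel stem, round wooden handle 16 mm thick from 140 to 230 mm; 0.09 kg. Origin at the tip of the bristles, z along the stem to the handle's end. At the start it stands in its holder, handle up, perhaps leaning a few degrees
- holder: fixed white plastic brush holder: an open pot 75 mm tall, 60 mm outside and 52 mm inside diameter, floor 6 mm thick, on a 90 mm foot; origin at the centre of its underside on the bench
- pipettes1: bystander: clear cup 88 mm wide at the rim, 110 mm tall, full of white pipettes standing 200 mm high; origin under its centre
- pipettes2: bystander: a second such cup of pipettes; origin under its centre
- reagent: bystander: capped bottle 60 mm diameter, 140 mm tall; origin under its centre
Things that resemble listed ones, but are neither listed nor needed, are in the scene too. What is shaped like the jar but brown is not meant. What is shaped like the beaker2 but brown is not meant.

How it is judged:
On the way, in this order (a step that is already met when the one before it is completed fails the run):
1. the basket has been raised to the top notch and hangs on the pawl, the handle let go (value of joint lift above 0.084 m and value of joint pawl below 0.06 rad and contact force between the fingers and station below 0.3 N), for 0.3 s.
2. the brush is at the bottom of the tall jar (horizontal distance between brush and jar below 0.03 m and angle between jar's own z axis and vertical below 0.3 rad and angle between brush's own z axis and vertical below 0.45 rad and z of brush in the frame of jar between -0.005 and 0.02 m), for 0.1 s.
3. the tip of the brush has been drawn up into the upper half of the jar, still inside it (horizontal distance between brush and jar below 0.03 m and angle between jar's own z axis and vertical below 0.3 rad and angle between brush's own z axis and vertical below 0.45 rad and z of brush in the frame of jar between 0.06 and 0.118 m), for 0.05 s.
4. the brush is at the bottom again (all of step 2), for 0.1 s.
5. the tip of the brush is up in the upper half again, still inside (all of step 3), for 0.05 s.
6. the brush is at the bottom for the third time (all of step 4), for 0.1 s.
7. the jar and all small beakers stand upright in the raised basket, let go (value of joint lift above 0.084 m and x of jar in the frame of basket_floor between -0.08 and 0.08 m and y of jar in the frame of basket_floor between -0.095 and 0.095 m and z of jar in the frame of basket_floor between -0.015 and 0.015 m and angle between each of jar, beaker1, beaker2, beaker3's own z axis and vertical below 0.2 rad and x of beaker1 in the frame of basket_floor between -0.08 and 0.08 m and y of beaker1 in the frame of basket_floor between -0.095 and 0.095 m and z of beaker1 in the frame of basket_floor between -0.015 and 0.015 m and x of beaker2 in the frame of basket_floor between -0.08 and 0.08 m and y of beaker2 in the frame of basket_floor between -0.095 and 0.095 m and z of beaker2 in the frame of basket_floor between -0.015 and 0.015 m and x of beaker3 in the frame of basket_floor between -0.08 and 0.08 m and y of beaker3 in the frame of basket_floor between -0.095 and 0.095 m and z of beaker3 in the frame of basket_floor between -0.015 and 0.015 m and contact force between the fingers and jar below 0.3 N and contact force between the fingers and beaker1 below 0.3 N and contact force between the fingers and beaker2 below 0.3 N and contact force between the fingers and beaker3 below 0.3 N), for 0.3 s.
8. the pawl has been lifted and the basket is fully down in the tank (value of joint lift below 0.006 m), for 0.2 s.
At the end, for the whole second after the job is handed in: Basket fully down (lift below 6 mm), pawl back (below 0.08 rad); jar and every beaker present stand upright (within 0.2 rad) on its floor, let go and at rest; brush stands in its holder (tip within 20 mm of its axis, below 30 mm height, tilt below 0.25 rad) (value of joint lift below 0.006 m and value of joint pawl below 0.08 rad and x of jar in the frame of basket_floor between -0.08 and 0.08 m and y of jar in the frame of basket_floor between -0.095 and 0.095 m and z of jar in the frame of basket_floor between -0.015 and 0.015 m and angle between each of jar, beaker1, beaker2, beaker3's own z axis and vertical below 0.2 rad and x of beaker1 in the frame of basket_floor between -0.08 and 0.08 m and y of beaker1 in the frame of basket_floor between -0.095 and 0.095 m and z of beaker1 in the frame of basket_floor between -0.015 and 0.015 m and x of beaker2 in the frame of basket_floor between -0.08 and 0.08 m and y of beaker2 in the frame of basket_floor between -0.095 and 0.095 m and z of beaker2 in the frame of basket_floor between -0.015 and 0.015 m and x of beaker3 in the frame of basket_floor between -0.08 and 0.08 m and y of beaker3 in the frame of basket_floor between -0.095 and 0.095 m and z of beaker3 in the frame of basket_floor between -0.015 and 0.015 m and contact force between the fingers and jar below 0.3 N and contact force between the fingers and beaker1 below 0.3 N and contact force between the fingers and beaker2 below 0.3 N and contact force between the fingers and beaker3 below 0.3 N and horizontal distance between brush and holder below 0.02 m and height (world z) of brush below 0.03 m and angle between brush's own z axis and vertical below 0.25 rad and linear speed of each of jar, beaker1, beaker2, beaker3, brush below 0.05 m/s); the robot touches nothing.
It fails at once if a bystander (pipette cup or reagent bottle) has been pushed more than 6 cm or tipped (distance of any of pipettes1, pipettes2, reagent from where it was at the start of the episode above 0.06 m or angle between any of pipettes1, pipettes2, reagent's own z axis and vertical above 0.5 rad).
It fails at once if the tall jar has been knocked over (angle between jar's own z axis and vertical above 0.9 rad).
Of beaker1, beaker2, beaker3 only 2 to 3 are there at a start; the rules pass over those that are not, and their reading is None.
At some moment in a run one of beaker1, beaker2, beaker3 may be knocked a few centimetres aside while the robot is not near it.
It also fails if it takes over 210 s, if anything falls off the work surface, if the arm or the gripper's body presses on something with over 40 N, if the wrist force passes 120 N, or if a joint passes its speed limit or range.

## Working session

There is one attempt and no reset: what is moved stays moved. The work goes in short steps, each a Python script; the robot and the scene stay as the last script left them, time stands still between calls to the robot, and variables do not carry over. Pictures are saved under pics/ and viewed, and the job is handed in when it is done.

```bash
ls; mkdir -p pics
python3 - <<'E'
from rig import *
import cv2,numpy as np
for n in("side","top","wrist"):
    p,d=camera(n);cv2.imwrite(f"pics/{n}0.png",p[:,:,::-1]);np.save(f"pics/{n}0.npy",d)
    c=camera_params(n);print(n,{k:np.round(v,3).tolist() for k,v in c.items()})
s=sense();print(s["time_s"],s["position"],s["tcp_rot"],s["finger_gap"])
E
```

```text
pics
side {'K': [[486.97, 0.0, 321.661], [0.0, 486.97, 199.709], [0.0, 0.0, 1.0]], 'dist': [-0.088, 0.0, 0.0, 0.0, 0.0], 'position': [0.016, -1.231, 0.872], 'rotation': [[0.925, -0.178, 0.336], [-0.38, -0.477, 0.793], [0.019, -0.861, -0.509]]}
top {'K': [[365.103, 0.0, 322.547], [0.0, 365.103, 203.815], [0.0, 0.0, 1.0]], 'dist': [0.015, 0.0, 0.0, 0.0, 0.0], 'position': [0.382, -0.091, 1.222], 'rotation': [[-0.001, -0.997, 0.079], [-1.0, 0.001, 0.003], [-0.003, -0.079, -0.997]]}
wrist {'K': [[319.847, 0.0, 317.687], [0.0, 319.847, 195.843], [0.0, 0.0, 1.0]], 'dist': [-0.021, 0.0, 0.0, 0.0, 0.0], 'tool_from_camera': [[0.001, -0.287, 0.958, -0.118], [0.0, -0.958, -0.287, 0.073], [1.0, 0.0, -0.001, -0.001], [0.0, 0.0, 0.0, 1.0]]}
0.15 [0.29755476 0.60545121 0.25550855] [[-5.76155065e-04 -8.97465513e-01  4.41084257e-01]
 [-1.33808523e-03  4.41084627e-01  8.97464518e-01]
 [-9.99998939e-01 -7.31296009e-05 -1.45501849e-03]] 0.0854946723761639
```

View pics/side0.png

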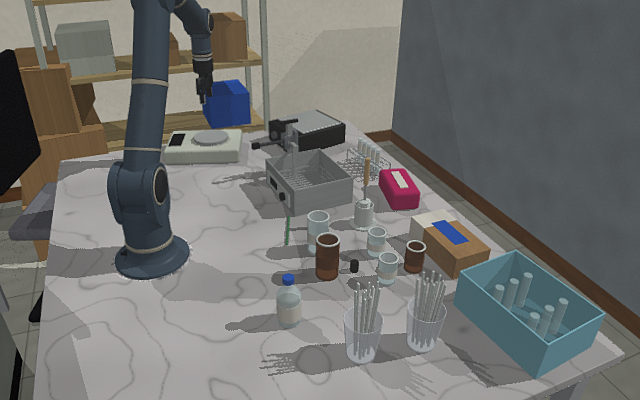

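View pics/top0.png

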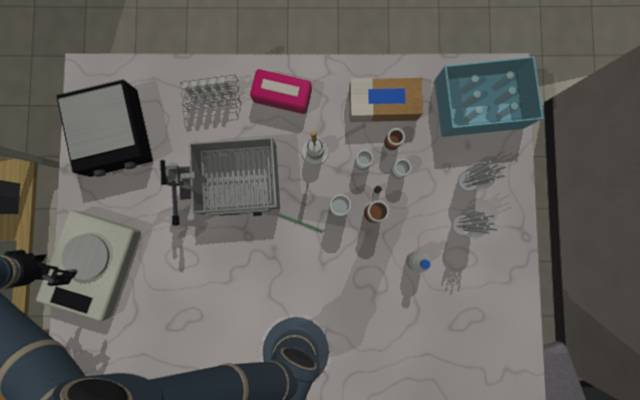

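The top view shows the station at (235,175), its post and handle at about (180,175), and the pawl lever at (176,210). Candidates for the jar are clear (340,205) and brown (376,212). Candidates for the beakers are clear (364,159) and (401,168), and brown (395,139). The brush is at (314,145). I'll check with enlarged crops.

```bash
cat > h.py <<'E'
from rig import *
import cv2,numpy as np
def ray(n,u,v,pose=None):
    c=camera_params(n)
    x=cv2.undistortPoints(np.array([[[u,v]]],float),c["K"],np.array(c["dist"],float))[0,0]
    r=np.array([x[0],x[1],1.])
    if n=="wrist":
        P,R=pose;T=np.array(c["tool_from_camera"]);R0=np.array(R)
        return np.array(P)+R0@T[:3,3],R0@T[:3,:3]@r
    return np.array(c["position"]),np.array(c["rotation"])@r
def atz(n,u,v,z,pose=None):
    o,d=ray(n,u,v,pose);return o+d*(z-o[2])/d[2]
def atd(n,u,v,depth,pose=None):
    o,d=ray(n,u,v,pose);return o+d*depth
def snap(n,name,crop=None,k=1):
    s=sense();p,d=camera(n);pose=(s["position"],s["tcp_rot"])
    q=p[:,:,::-1]
    if crop: a,b,c,e=crop;q=q[b:e,a:c]
    cv2.imwrite(f"pics/{name}.png",cv2.resize(q,None,fx=k,fy=k,interpolation=cv2.INTER_CUBIC));np.savez(f"pics/{name}.npz",d=d,P=pose[0],R=pose[1])
    return p,d,pose
def down(a):
    "tool pointing down, jaws opening along world angle a"
    z=np.array([np.cos(a),np.sin(a),0]);x=np.array([0,0,-1.]);return np.stack([x,np.cross(z,x),z],1)
def st():
    s=sense();print("t %.1f"%s["time_s"],np.round(s["position"],4),"F",np.round(s["wrist_force"],1),"gap %.4f"%s["finger_gap"])
E
python3 - <<'E'
import cv2
a=cv2.imread("pics/top0.png")
cv2.imwrite("pics/t_a.png",cv2.resize(a[130:240,150:290],None,fx=5,fy=5,interpolation=2))
cv2.imwrite("pics/t_b.png",cv2.resize(a[120:240,290:430],None,fx=5,fy=5,interpolation=2))
a=cv2.imread("pics/side0.png")
cv2.imwrite("pics/s_a.png",cv2.resize(a[90:290,240:440],None,fx=3.0,fy=3,interpolation=2))
E
```

```text
(no output)
```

View pics/t_a.png

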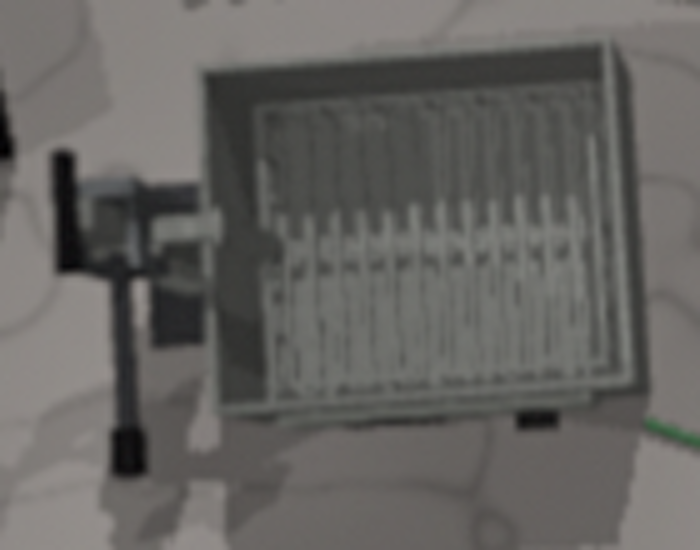

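View pics/t_b.png

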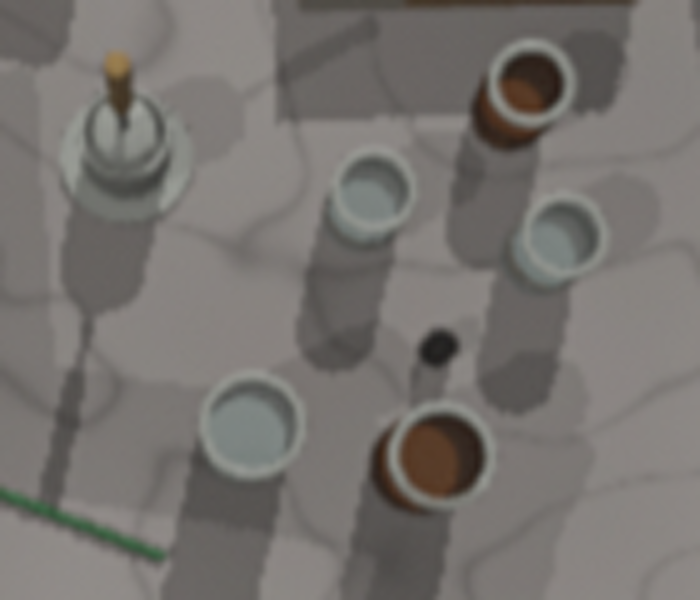

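View pics/s_a.png

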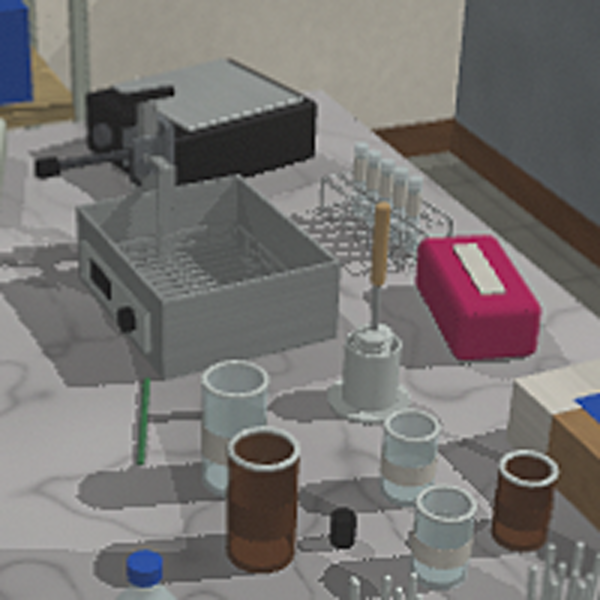

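Run:
```python
from h import *
f=lambda *a:print(a,np.round(atz("top",*a[1:]),4))
for n,u,v,z in [("jar",340.2,205,.12),("bA",364.4,158.6,.08),("bB",402.4,167.6,.08),("brushtop",313.4,133,.236),("holder",315,147,.075),("holderfoot",315,151.5,.006),("brjar",378,211,.12),("brbk",396.4,136.6,.08),("TL",191,144.4,.1),("TR",272,138.4,.1),("BR",276.4,207,.1),("BL",194,212,.1),("h1",162.6,161,.216),("h2",164.4,183.6,.216),("grip",175.6,220.4,.151),("reag",424,264.5,.14),("stopper",377.5,189,.035),("pip1",480,175,.11),("pip2",474,222,.11)]: f(n,u,v,z)
# side check (crop/3 + (240,90))
for n,u,v,z in [("jar rim",240+237/3,90+377/3,.12),("bA rim",240+412/3,90+426/3,.08),("bB rim",240+446/3,90+503/3,.08),("grip",240+47/3,90+166/3,.14),("brushtop",240+382/3,90+207/3,.236),("holder rim",240+372/3,90+345/3,.075)]: print("side",n,np.round(atz("side",u,v,z),4))
d=np.load("pics/top0.npy")
for u,v in[(163.5,172),(175.6,220.4),(235,175)]: print(np.round(atd("top",u,v,d[int(round(v)),int(round(u))]),3))
```

```text
('jar', 340.2, 205, 0.12) [ 0.4651 -0.1417  0.12  ]
('bA', 364.4, 158.6, 0.08) [ 0.6154 -0.2208  0.08  ]
('bB', 402.4, 167.6, 0.08) [ 0.5864 -0.3405  0.08  ]
('brushtop', 313.4, 133, 0.236) [ 0.655  -0.0635  0.236 ]
('holder', 315, 147, 0.075) [ 0.6542 -0.0642  0.075 ]
('holderfoot', 315, 151.5, 0.006) [ 0.6551 -0.0626  0.006 ]
('brjar', 378, 211, 0.12) [ 0.4468 -0.2558  0.12  ]
('brbk', 396.4, 136.6, 0.08) [ 0.6861 -0.3231  0.08  ]
('TL', 191, 144.4, 0.1) [0.6567 0.322  0.1   ]
('TR', 272, 138.4, 0.1) [0.6757 0.0697 0.1   ]
('BR', 276.4, 207, 0.1) [0.4606 0.0541 0.1   ]
('BL', 194, 212, 0.1) [0.4455 0.3072 0.1   ]
('h1', 162.6, 161, 0.216) [0.5812 0.3569 0.216 ]
('h2', 164.4, 183.6, 0.216) [0.5178 0.3499 0.216 ]
('grip', 175.6, 220.4, 0.151) [0.418  0.3421 0.151 ]
('reag', 424, 264.5, 0.14) [ 0.2886 -0.3852  0.14  ]
('stopper', 377.5, 189, 0.035) [ 0.5239 -0.2678  0.035 ]
('pip1', 480, 175, 0.11) [ 0.5576 -0.5705  0.11  ]
('pip2', 474, 222, 0.11) [ 0.4138 -0.5475  0.11  ]
side jar rim [ 0.4708 -0.1404  0.12  ]
side bA rim [ 0.6196 -0.2233  0.08  ]
side bB rim [ 0.5908 -0.3424  0.08  ]
side grip [0.4219 0.3523 0.14  ]
side brushtop [ 0.6556 -0.0662  0.236 ]
side holder rim [ 0.6552 -0.0671  0.075 ]
[0.55  0.353 0.217]
[0.418 0.343 0.149]
[0.576 0.207 0.002]
```

Run:
```python
from h import *
R=down(np.pi/2+.07)
movep([0.549,0.353,0.33],R);st();print(np.round(sense()["joint_pos"],2))
snap("wrist","w1")
```

```text
t 1.5 [0.5479 0.3544 0.3297] F [-0.  -0.4 -0.1] gap 0.0851
[-0.6   0.38 -0.05  1.49  0.02  1.27  0.99]
```

View pics/w1.png

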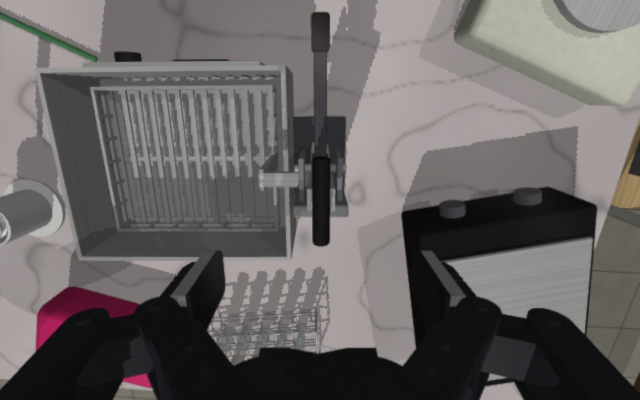

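The wrist view shows the T handle from (321,158) to (321,245), running along the image vertical. The pawl lever extends up to its grip at (320,33). Next I compute positions and grip the handle.

Run:
```python
from h import *
q=np.load("pics/w1.npz");pose=(q["P"],q["R"])
for u,v,z in[(321,158,.216),(321,245,.216),(321,201,.216),(320,33,.148)]: print(np.round(atz("wrist",u,v,z,pose),4))
for u,v in [(321,200),(320,33),(450,210),(318,185),(301,175)]: print(np.round(atd("wrist",u,v,q["d"][v,u],pose),4))
R=down(np.pi/2+.07)
c=atz("wrist",321,201,.216,pose)
b=[c[0],c[1],.222]
move_l([*c[:2],.26],R); print(move_l(b,R,feed=.05,until_force=8)); st()
command_gripper(0.0,30); st(); snap("wrist","w2")
```

```text
[0.515  0.3536 0.216 ]
[0.5843 0.3588 0.216 ]
[0.5479 0.356  0.216 ]
[0.4195 0.3462 0.148 ]
[0.546  0.3559 0.2194]
[0.4199 0.3463 0.1501]
[0.5973 0.5281 0.0593]
[0.5348 0.3528 0.2186]
[0.5405 0.3379 0.1654]
False
t 3.1 [0.5481 0.3562 0.2222] F [ 0.5 -0.2  0.3] gap 0.0856
t 3.7 [0.5478 0.3568 0.2224] F [0.1 1.6 0.7] gap 0.0210
```

View pics/w2.png

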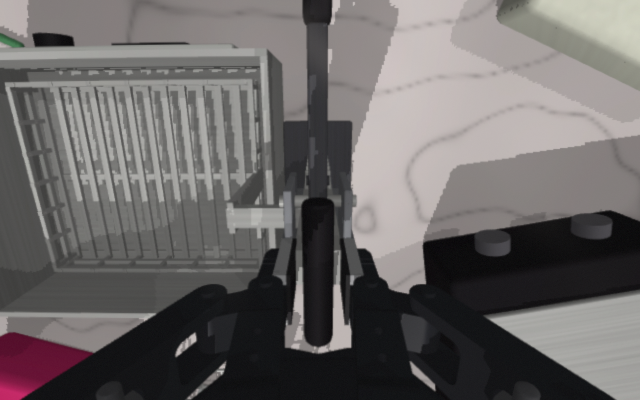

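Run:
```python
from h import *
command_gripper(0.0,80); st()
s=sense();p=s["position"].copy()
for dz in(.02,.038,.056,.074,.0935):
    move_l([p[0],p[1],p[2]+dz],feed=.04);st()
snap("wrist","w3")
```

```text
t 4.0 [0.5479 0.3567 0.2226] F [-0.4  1.9  3.3] gap 0.0195
t 4.6 [0.5479 0.3568 0.24  ] F [ 2.8  4.1 -7.5] gap 0.0191
t 5.2 [0.5479 0.3568 0.2579] F [ 2.8  4.2 -6.9] gap 0.0187
t 5.8 [0.5478 0.3568 0.2759] F [ 3.3  5.1 -7.4] gap 0.0191
t 6.4 [0.5479 0.3568 0.2933] F [ 1.5  4.5 -6.9] gap 0.0188
t 7.1 [0.5478 0.3568 0.3129] F [ 3.6  3.9 -9.7] gap 0.0189
```

View pics/w3.png

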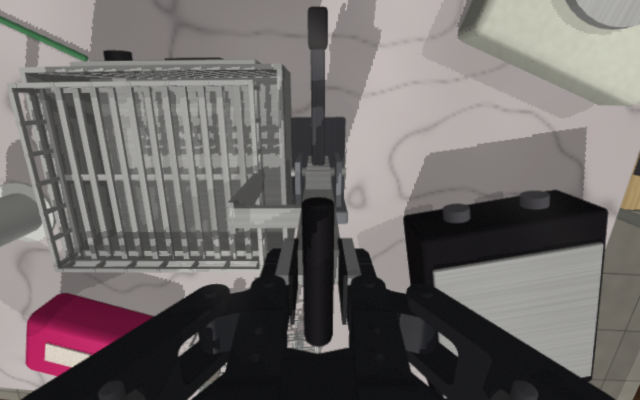

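The basket is up and the lever looks level. I'll lift slightly more to be sure of the tooth, then ease down and let go.

Run:
```python
from h import *
p=sense()["position"].copy()
move_l([.5479,.3568,.3195],feed=.03);st()
move_l([.5479,.3568,.3130],feed=.03);st()
move_l([.5479,.3568,.3110],feed=.02);st()
command_gripper(0.085,40);st()
move_l([.5479,.3568,.36]);sleep(.3);st()
snap("wrist","w4"); snap("side","s4",(240,90,440,240),4)
```

```text
t 7.4 [0.5478 0.3567 0.3166] F [ 2.8  5.4 -9. ] gap 0.0188
t 7.8 [0.5478 0.3568 0.3123] F [ 1.1  4.  -6.7] gap 0.0189
t 8.0 [0.5478 0.3567 0.3119] F [-0.9  2.4  1. ] gap 0.0189
t 8.7 [0.5479 0.3567 0.3109] F [ 0.8 -0.4  0.1] gap 0.0848
t 9.4 [0.5477 0.3566 0.3589] F [-0.1 -0.4  0.5] gap 0.0853
```

View pics/s4.png

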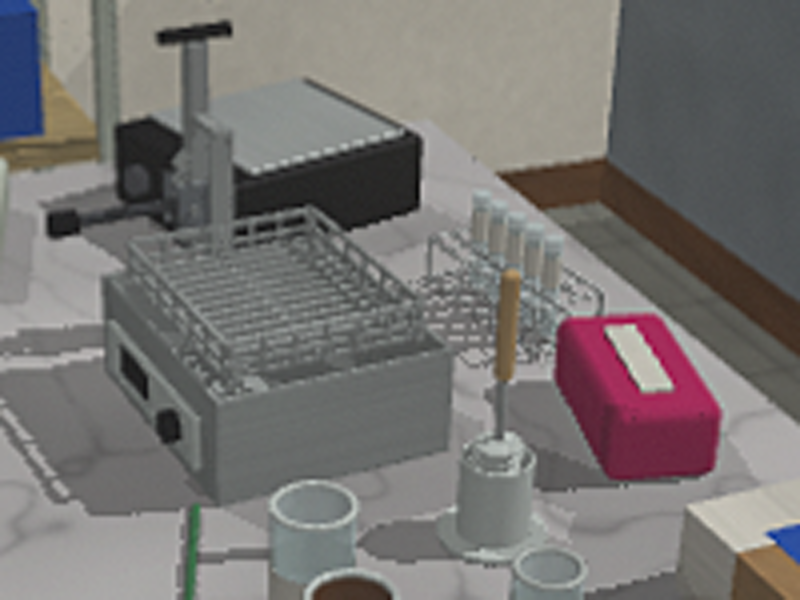

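View pics/w4.png

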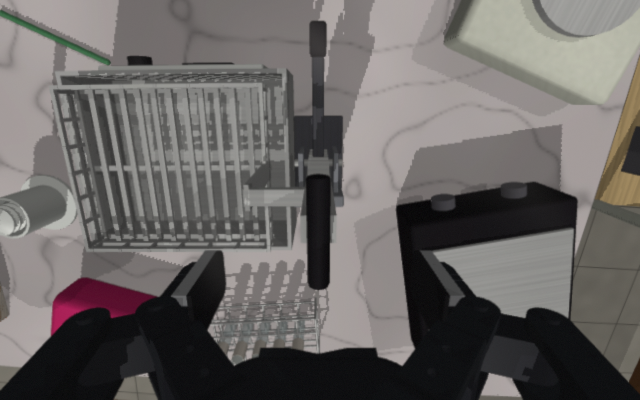

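The side view shows the basket standing above the tank rim with the lever level. Now I confirm the height from depth, then move above the brush.

Run:
```python
from h import *
q=np.load("pics/w4.npz");pose=(q["P"],q["R"])
print(np.round(atd("wrist",318,230,q["d"][230,318],pose),4))
movep([.648,-.064,.34],down(np.pi/2));st();print(np.round(sense()["joint_pos"],2))
snap("wrist","w5")
```

```text
[0.5453 0.3556 0.3079]
t 11.1 [ 0.6483 -0.0617  0.34  ] F [0.6 1.9 0.2] gap 0.0851
[-0.05  0.37  0.12  1.49 -0.05  1.28  1.64]
```

View pics/w5.png

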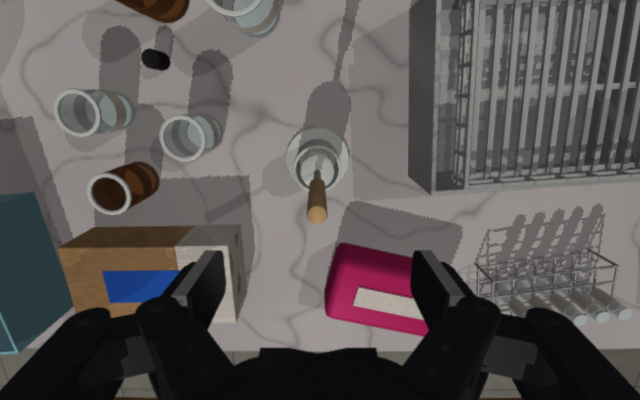

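The handle end is at (317,214) and the stem enters the pot at about (318,168).

Run:
```python
from h import *
q=np.load("pics/w5.npz");pose=(q["P"],q["R"])
t=atz("wrist",317,214,.234,pose);b=atz("wrist",318,184,.15,pose);h=atz("wrist",317,169,.075,pose)
print(np.round([t,b,h],4), np.round(atd("wrist",317,214,q["d"][214,317],pose),4))
c=b+(t-b)*.6
R=down(np.pi/2)
move_l([c[0],c[1],.28],R)
print(move_l([c[0],c[1],.201+.006],R,feed=.08,until_force=6));st()
command_gripper(0,50);st()
p=sense()["position"]
print(move_l([p[0],p[1],.215],feed=.05));st()
move_l([p[0],p[1],.37]);st()
snap("wrist","w6");snap("side","s6",(220,60,460,240),3.3)
```

```text
[[ 0.6562 -0.063   0.234 ]
 [ 0.655  -0.0622  0.15  ]
 [ 0.6556 -0.0633  0.075 ]] [ 0.6558 -0.063   0.2351]
False
t 12.8 [ 0.6562 -0.0628  0.2076] F [ 0.4  0.8 -0.7] gap 0.0851
t 13.4 [ 0.6559 -0.0626  0.2072] F [-0.7 -0.2  1.8] gap 0.0146
False
t 13.7 [ 0.6561 -0.0627  0.2154] F [-0.5  0.2 -0.2] gap 0.0149
t 14.9 [ 0.6555 -0.0626  0.3687] F [ 0.5 -1.6 -1.1] gap 0.0147
```

View pics/s6.png

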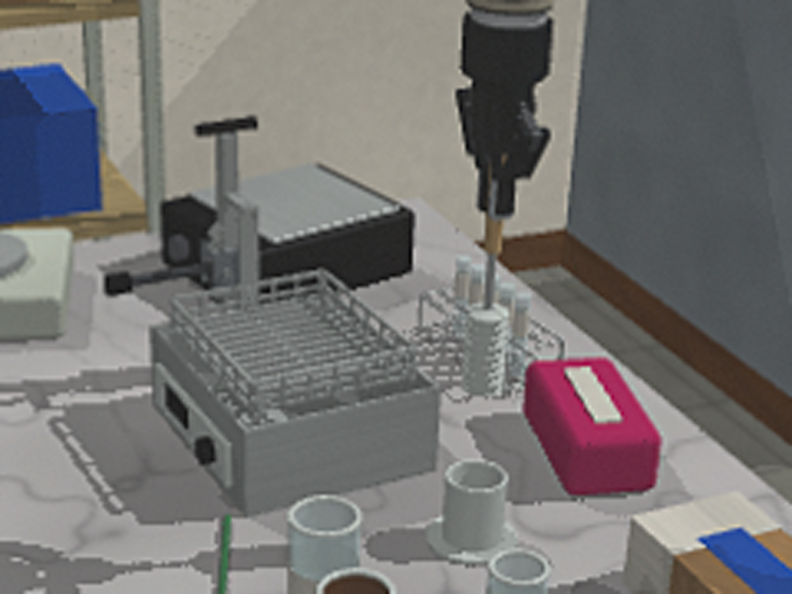

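View pics/w6.png

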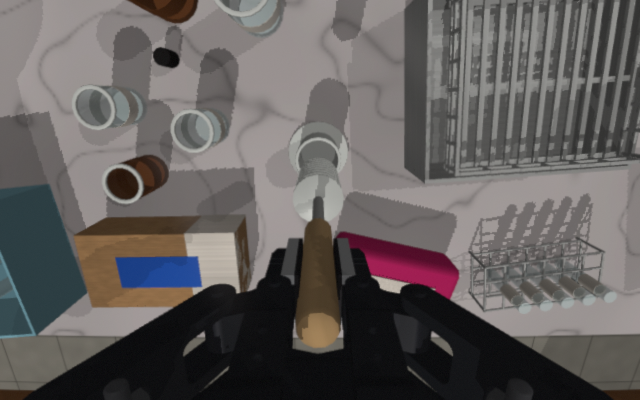

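The brush hangs nearly vertical in the jaws; its bristle end is at about (484,393) in the side crop. Next I check the tip position and move above the jar.

Run:
```python
from h import *
print(np.round(atz("side",220+484/3.3,60+391/3.3,.168),4), sense()["position"])
R=down(np.pi/2)
movep([.468,-.141,.37],R);st()
snap("wrist","w7");snap("side","s7",(260,100,420,220),5)
```

```text
[ 0.6593 -0.0643  0.168 ] [ 0.65552541 -0.06257353  0.36864096]
t 15.8 [ 0.4693 -0.1402  0.3703] F [-0.5 -0.1 -2.1] gap 0.0146
```

View pics/w7.png

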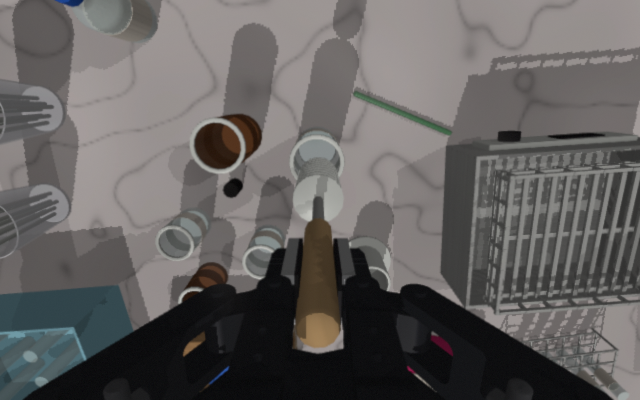

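View pics/s7.png

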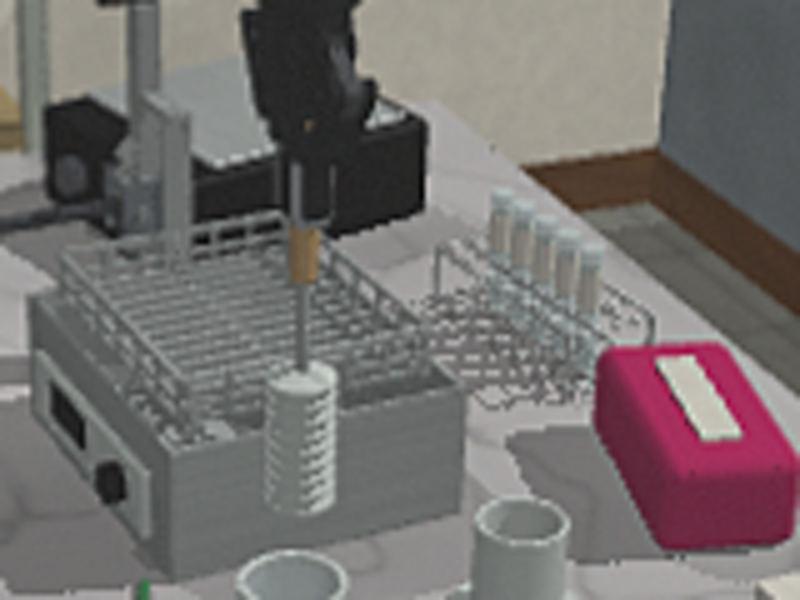

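Run:
```python
from h import *
q=np.load("pics/w7.npz");pose=(q["P"],q["R"])
print("jar w",np.round(atz("wrist",317,158,.12,pose),4), "top arc",np.round(atz("wrist",317,131.5,.12,pose),4),np.round(atz("wrist",291,155,.12,pose),4),np.round(atz("wrist",343,155,.12,pose),4))
# side tip, handle point
print("tip",np.round(atz("side",260+301/5,100+500/5,.1695),4),"stem",np.round(atz("side",260+303/5,100+375/5,.1695+.085),4),"handle",np.round(atz("side",260+306/5,100+280/5,.1695+.14),4))
# jar by side ellipse
print("jar",np.round(atz("side",318.4,100+585/5.,.12),4))
```

```text
jar w [ 0.4609 -0.142   0.12  ] top arc [ 0.4306 -0.142   0.12  ] [ 0.4575 -0.1721  0.12  ] [ 0.4574 -0.1119  0.12  ]
tip [ 0.475  -0.1369  0.1695] stem [ 0.471  -0.1458  0.2545] handle [ 0.4733 -0.1418  0.3095]
jar [ 0.4665 -0.1464  0.12  ]
```

Run:
```python
from h import *
R=down(np.pi/2);x,y=.4637,-.1415
move_l([x,y,.345],R);st()
print(move_l([x,y,.29],R,feed=.06,until_force=5));st()
snap("wrist","w8");snap("side","s8",(260,140,420,260),5)
```

```text
t 16.2 [ 0.4642 -0.141   0.3443] F [ 0.5 -0.5 -0.6] gap 0.0151
False
t 17.3 [ 0.464  -0.1416  0.2904] F [ 0.5 -0.  -1.2] gap 0.0146
```

View pics/w8.png

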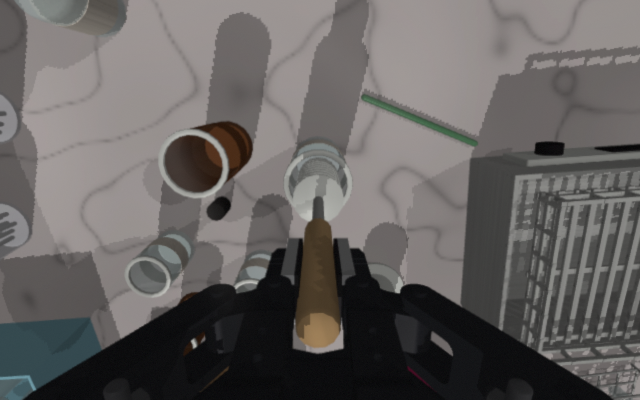

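View pics/s8.png

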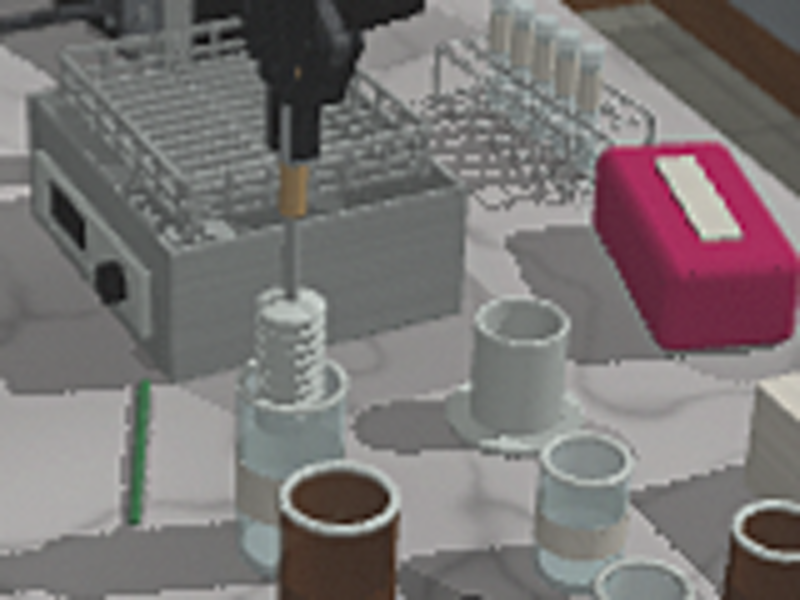

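The bristle head is inside the rim and centred (rim (291,385), bristles (290,390) in the crop). Now I scrub.

Run:
```python
from h import *
x,y=.4637,-.1415
for i in range(3):
    print(move_l([x,y,.2115],feed=.08,until_force=6));sleep(.3);st()
    if i==0: snap("side","s9",(260,140,420,260),5)
    if i<2: move_l([x,y,.2875],feed=.08);sleep(.2);st()
```

```text
False
t 18.9 [ 0.4638 -0.1415  0.2118] F [ 0.  -0.4 -1.8] gap 0.0148
t 20.2 [ 0.4635 -0.1415  0.287 ] F [-0.6  0.9 -1.2] gap 0.0149
False
t 21.6 [ 0.4638 -0.1415  0.2118] F [-0.1  0.3 -0.2] gap 0.0144
t 22.9 [ 0.4635 -0.1414  0.287 ] F [ 0.1 -0.4  0. ] gap 0.0147
False
t 24.3 [ 0.4638 -0.1415  0.2118] F [-1.  -0.4 -1.2] gap 0.0148
```

View pics/s9.png

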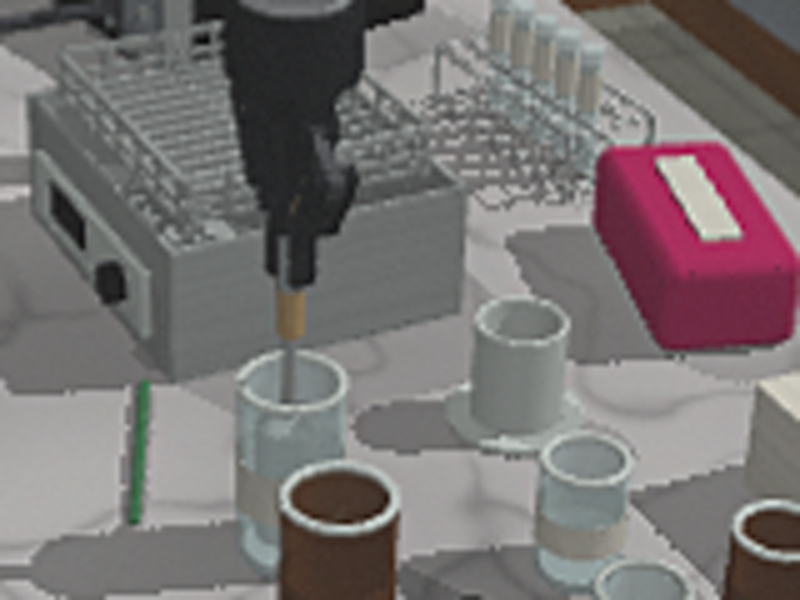

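I confirm bottom depth by feeling for the jar floor.

Run:
```python
from h import *
x,y=.4637,-.1415
print(move_l([x,y,.200],feed=.02,until_force=4));st()
sleep(.2);st()
```

```text
True
t 24.7 [ 0.464  -0.1415  0.2061] F [-0.5 -0.   4. ] gap 0.0146
t 24.9 [ 0.4639 -0.1415  0.2061] F [-0.1  0.8  5.1] gap 0.0149
```

Contact came exactly where predicted, so the bottoms were valid. The brush goes back to its holder.

Run:
```python
from h import *
R=down(np.pi/2)
move_l([.4637,-.1415,.37],feed=.12)
move_l([.6558,-.0627,.37],R,feed=.2);st()
print(move_l([.6558,-.0627,.2085],R,feed=.08,until_force=6));st()
snap("side","s10",(260,100,420,220),5)
```

```text
t 27.6 [ 0.6552 -0.0634  0.37  ] F [-0.3 -0.5 -1. ] gap 0.0147
False
t 29.8 [ 0.656  -0.0627  0.209 ] F [-0.1  0.7 -0.8] gap 0.0146
```

View pics/s10.png

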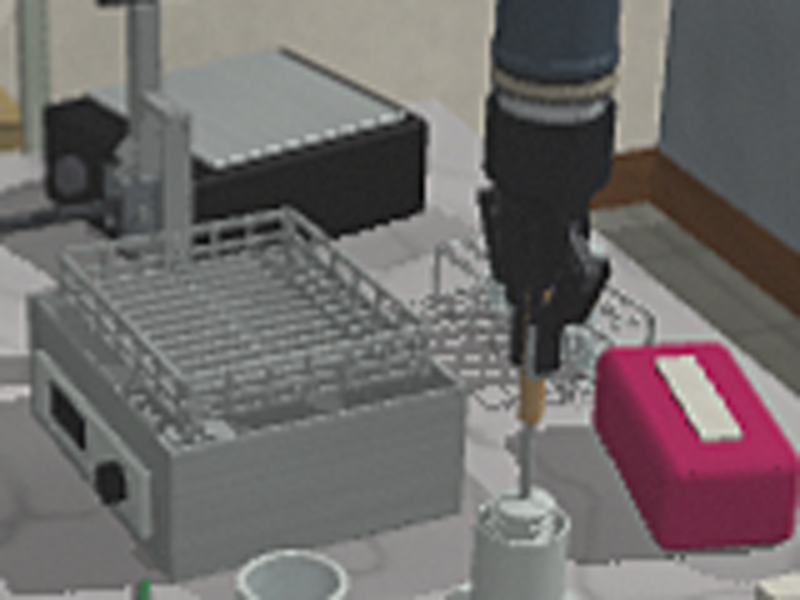

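The brush is in the pot at (525,510). I release it and look at the whole bench again.

Run:
```python
from h import *
command_gripper(.085,40);st()
move_l([.6558,-.0627,.33],feed=.12)
movep([.45,.05,.36],down(np.pi/2));st()
snap("top","t11",(290,110,430,230),5);snap("side","s11",(240,90,440,290),3)
```

```text
t 30.5 [ 0.6558 -0.0627  0.2085] F [0.9 0.6 0.4] gap 0.0850
t 32.6 [0.451  0.0494 0.36  ] F [ 1.1 -0.2 -0.9] gap 0.0849
```

View pics/t11.png

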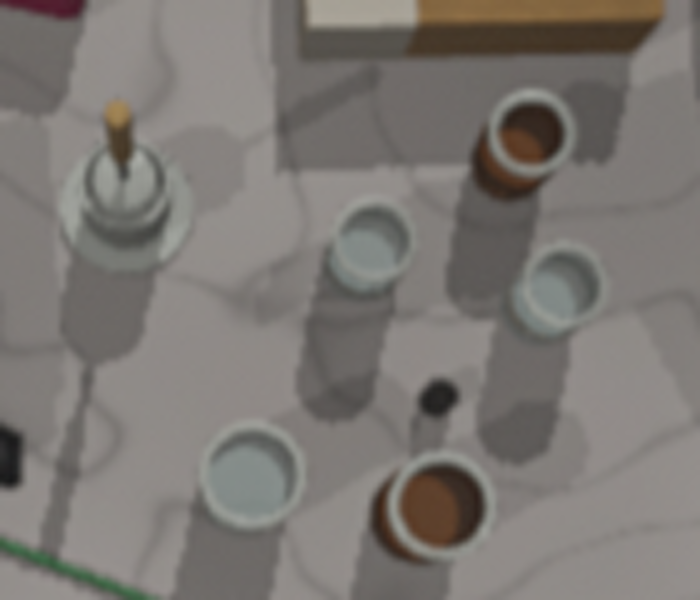

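View pics/s11.png

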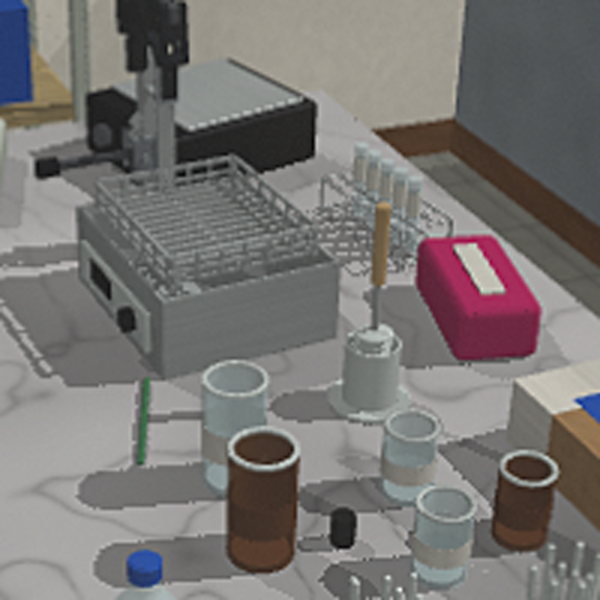

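Nothing has moved and the brush stands upright. Next I pick the jar with the jaws along y and set it at slot (+45,−53).

```bash
cat >> h.py <<'E'
YAW=.07;O=np.array([.5596,.188])
def slot(x,y): return O+np.array([[np.cos(YAW),-np.sin(YAW)],[np.sin(YAW),np.cos(YAW)]])@[x,y]
RJ=down(np.pi/2+YAW)
def pick(x,y,h,n=35):
    movep([x,y,h+.15],RJ); print("touch",move_l([x,y,h],RJ,feed=.1,until_force=6))
    command_gripper(0,n);st()
    p=sense()["position"];move_l([p[0],p[1],h+.02],feed=.06);st()
    move_l([p[0],p[1],h+.25],feed=.2);st()
def place(x,y,h,opening):
    s=slot(x,y);z=.110+h
    move_l([*s,h+.26],RJ,feed=.2)
    move_l([*s,z+.03],RJ,feed=.12);print("touch",move_l([*s,z-.004],RJ,feed=.03,until_force=4));st()
    command_gripper(opening);st();sleep(.2)
    p=sense()["position"];move_l([p[0],p[1],z+.12],feed=.1);st()
E
python3 - <<'E'
from h import *
pick(.465,-.1415,.101)
snap("side","s12",(220,40,460,240),3)
E
```

```text
touch False
t 35.6 [ 0.4653 -0.1417  0.1017] F [-1.7  1.3  5.1] gap 0.0646
t 36.0 [ 0.4654 -0.1416  0.1213] F [-0.8 -0.8 -4. ] gap 0.0643
t 37.3 [ 0.4646 -0.1415  0.3497] F [-0.5 -0.1 -3.4] gap 0.0640
```

View pics/s12.png

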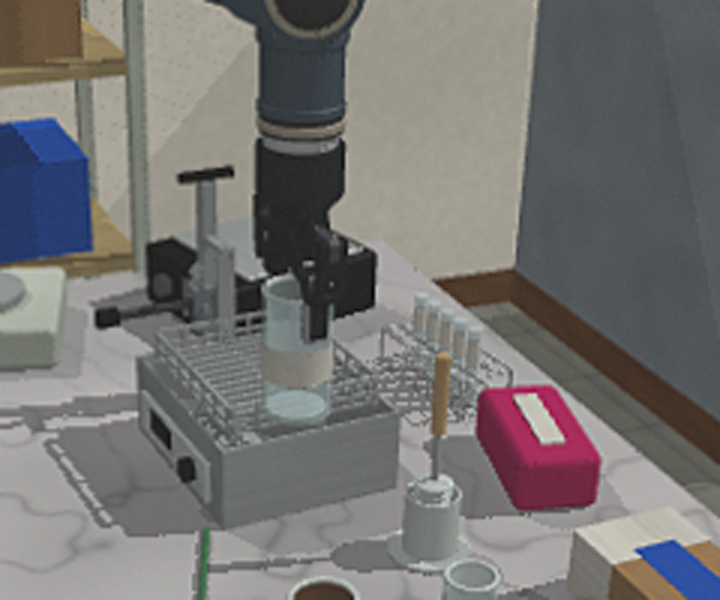

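Run:
```python
from h import *
place(.045,-.053,.101,.080)
snap("side","s13",(220,40,460,240),3);snap("top","t13",(150,110,290,230),5);snap("wrist","w13")
```

```text
touch True
t 41.2 [0.6079 0.1382 0.2107] F [-1.8  0.2  4.4] gap 0.0648
t 41.5 [0.6066 0.1379 0.2088] F [ 0.5 -1.5  0.4] gap 0.0802
t 43.1 [0.6064 0.1378 0.3301] F [ 0.5 -0.3 -0.7] gap 0.0801
```

View pics/s13.png

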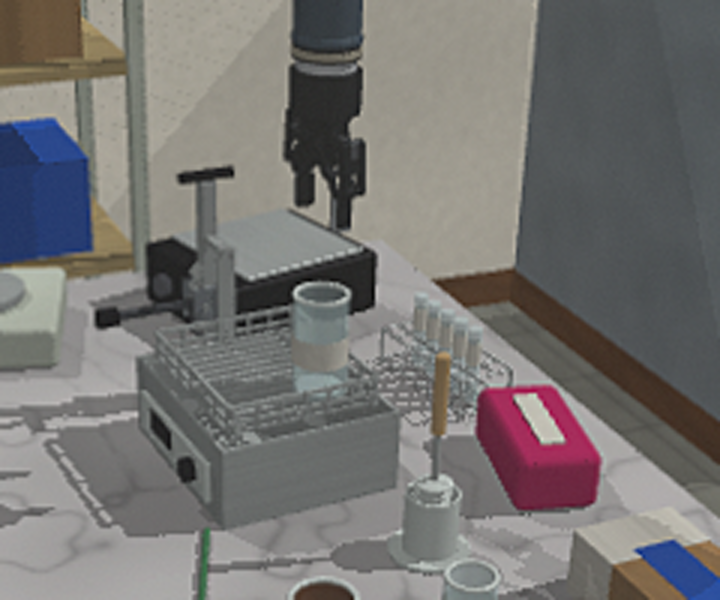

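View pics/w13.png

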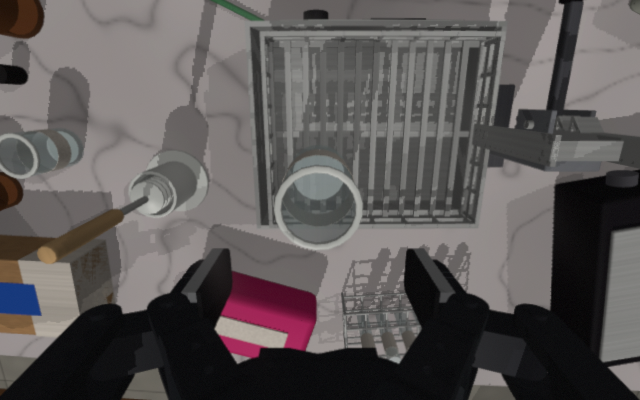

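The jar stands upright in the basket ((320,340) in the side crop) and beaker A has not moved. I pick it next, travelling high over the brush.

Run:
```python
from h import *
command_gripper(.085)
movep([.6154,-.2215,.36],RJ)
pick(.6154,-.2215,.064)
snap("side","s14",(220,40,460,240),3)
p=sense()["position"];move_l([p[0],p[1],.37],feed=.2)
move_l([.56,-.06,.37],feed=.25)
s=slot(.045,.045);move_l([*s,.37],RJ,feed=.2)
place(.045,.045,.064,.070)
snap("side","s15",(220,40,460,240),3);snap("wrist","w15")
```

```text
touch False
t 47.5 [ 0.6158 -0.2215  0.0646] F [-1.   1.2  3.8] gap 0.0541
t 48.0 [ 0.6159 -0.2215  0.0843] F [ 0.2 -0.1 -1.4] gap 0.0541
t 49.2 [ 0.6152 -0.2212  0.3125] F [-0.4  0.3 -1.3] gap 0.0542
touch True
t 54.7 [0.6011 0.236  0.1735] F [-0.5 -0.4  3.7] gap 0.0542
t 55.0 [0.6002 0.236  0.1721] F [0.  1.2 0.6] gap 0.0701
t 56.5 [0.5998 0.2356 0.2931] F [-0.1  0.7  0.3] gap 0.0700
```

View pics/s15.png

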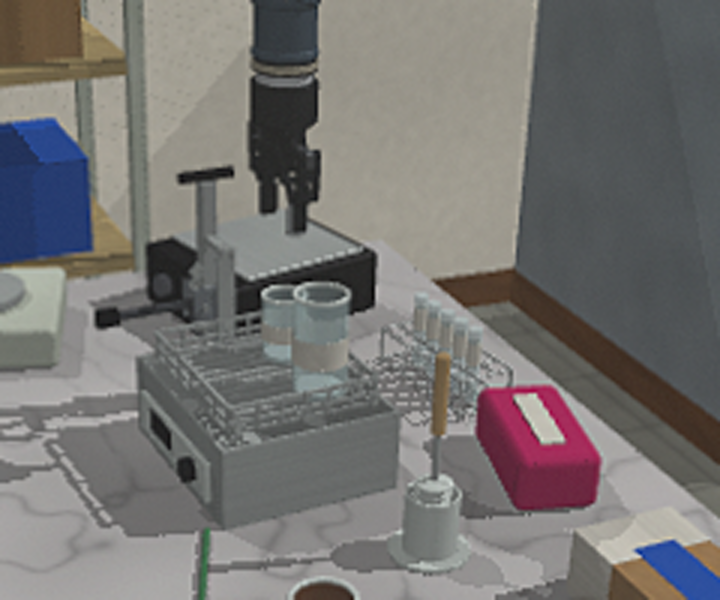

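View pics/w15.png

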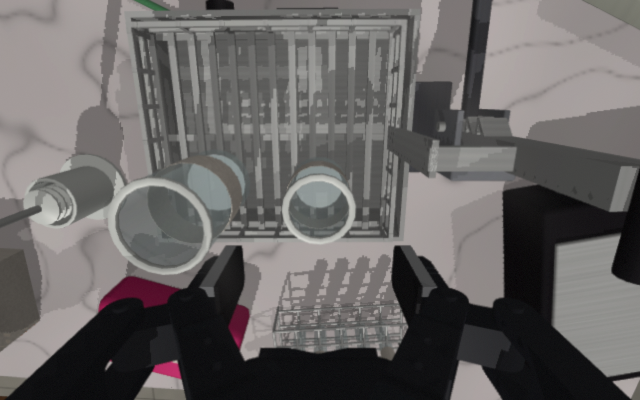

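The jar and first beaker both stand in the basket. For beaker B I look from above first, in case it was bumped.

Run:
```python
from h import *
p=sense()["position"];move_l([p[0],p[1],.37],feed=.2)
move_l([.54,-.06,.37],feed=.25)
command_gripper(.085)
move_l([.5866,-.3405,.36],RJ,feed=.25);st()
snap("wrist","w16");snap("side","s16",(300,140,500,290),4)
```

```text
t 60.1 [ 0.5871 -0.3387  0.3602] F [-0.4 -0.3 -0.5] gap 0.0848
```

View pics/w16.png

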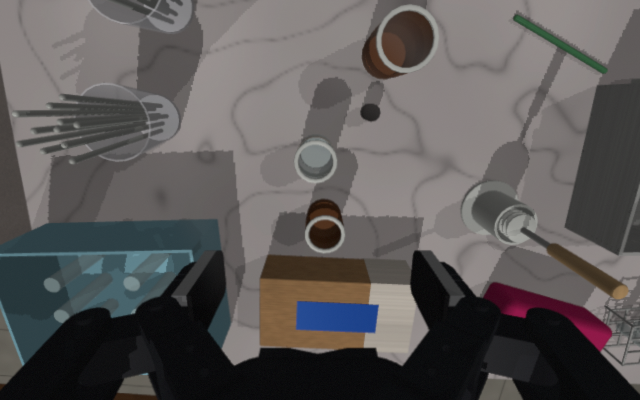

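Beaker B's rim is at (315.5,160); the brown look-alike is at (325,235), left alone.

Run:
```python
from h import *
q=np.load("pics/w16.npz");pose=(q["P"],q["R"])
b=atz("wrist",315.5,160,.08,pose);print(np.round(b,4),np.round(atz("wrist",325,235,.08,pose),4))
if np.hypot(b[0]-.5866,b[1]+.3405)<.015:
    x,y=(b[0]+.5866)/2,(b[1]-.3405)/2
    pick(x,y,.064)
    p=sense()["position"];move_l([p[0],p[1],.37],feed=.2)
    move_l([.50,-.06,.37],feed=.25)
    s=slot(-.045,-.053);move_l([*s,.37],RJ,feed=.2)
    place(-.045,-.053,.064,.070)
    snap("side","s17",(220,40,460,240),3);snap("wrist","w17")
```

```text
[ 0.5864 -0.3423  0.08  ] [ 0.6874 -0.3223  0.08  ]
touch False
t 62.9 [ 0.5868 -0.3417  0.0646] F [ 0.2 -0.1  2.8] gap 0.0532
t 63.4 [ 0.5869 -0.3417  0.0843] F [-0.  -0.2 -1.5] gap 0.0534
t 64.7 [ 0.5862 -0.3413  0.3124] F [ 0.2  0.1 -1.5] gap 0.0534
touch True
t 70.0 [0.5182 0.1319 0.1734] F [0.5 0.3 4.6] gap 0.0533
t 70.3 [0.5171 0.1315 0.1722] F [ 0.4 -0.9  0.4] gap 0.0695
t 71.9 [0.5168 0.1314 0.2932] F [-0.2  0.2  0.1] gap 0.0698
```

View pics/s17.png

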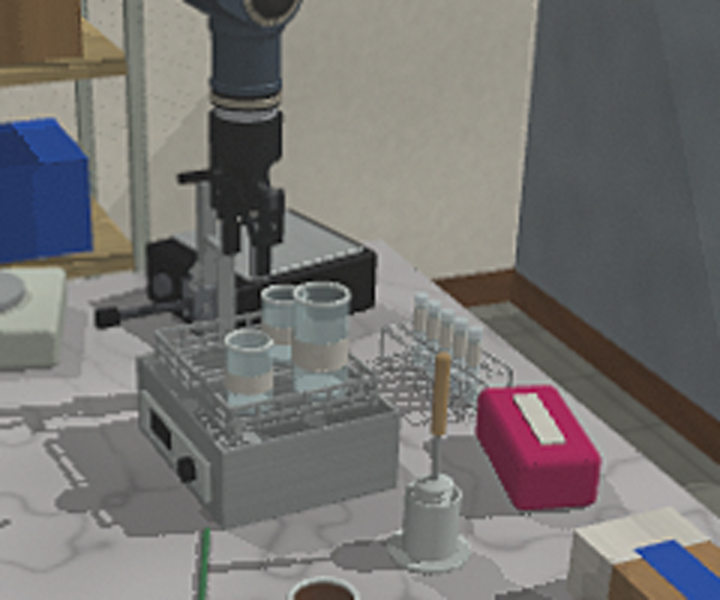

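View pics/w17.png

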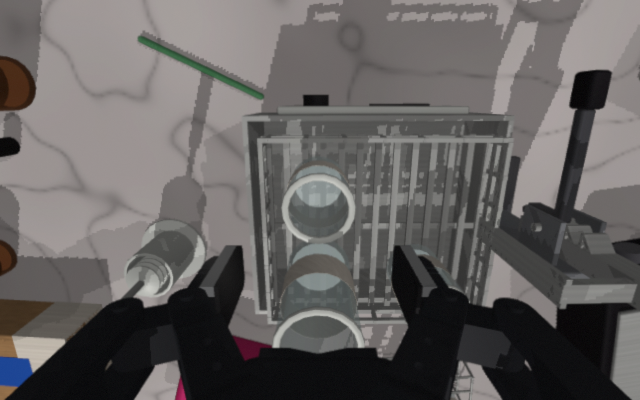

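All three vessels stand in the basket, and no third clear beaker is visible. Next is the lever: grasp its grip with the tool tilted back and follow the arc, checking IK first.

```bash
cat >> h.py <<'E'
from scipy.spatial.transform import Rotation as Rn
n=np.array([-np.sin(YAW),np.cos(YAW),0]);ex=np.array([np.cos(YAW),np.sin(YAW),0])
PIV=np.array([.4195,.346,.140])+.12*ex
def lev(phi,back=0,t0=-.35):
    R=Rn.from_rotvec(n*(phi+t0)).as_matrix()@RJ
    return PIV-.12*(Rn.from_rotvec(n*phi).as_matrix()@ex)-(.004+back)*R[:,0],R
E
python3 - <<'E'
from h import *
for ph,b in[(0,.12),(0,0),(.25,0),(.5,0)]:
    p,R=lev(ph,b);j=inverse_kinematics(p,R);print(np.round(p,3),None if j is None else np.round(j,2))
p=sense()["position"];move_l([p[0],p[1],.38],feed=.2)
p,R=lev(0,.14)
movep([p[0],p[1]-.02,.38],RJ);movep(p,R);st();snap("wrist","w18")
E
```

```text
[0.377 0.343 0.256] [-0.7   0.11 -0.29  2.07  0.44  0.79  0.37]
[0.418 0.346 0.144] [-0.83  0.31 -0.09  2.14  0.59  0.53  0.25]
[0.423 0.346 0.174] [-0.69  0.32 -0.13  1.97  0.16  0.78  0.72]
[0.435 0.347 0.201] [-0.59  0.39 -0.14  1.8  -0.04  1.07  0.93]
t 74.1 [0.3719 0.3416 0.2759] F [0.6 0.2 0.5] gap 0.0700
```

View pics/w18.png

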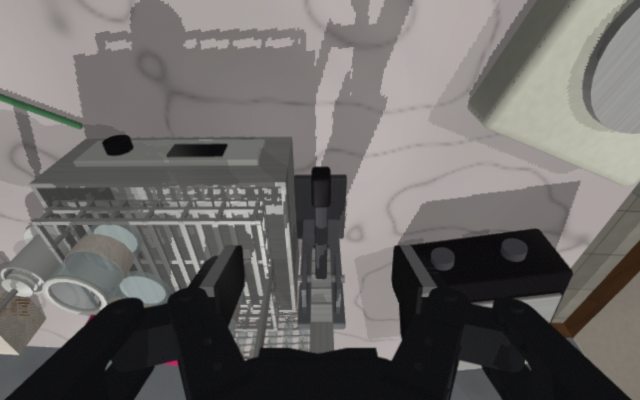

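The lever grip is centred at (321,188). I close to 40 mm, descend, grasp and lift along the arc.

Run:
```python
from h import *
command_gripper(.04)
p,R=lev(0);print(move_l(p,R,feed=.08,until_force=6));st()
command_gripper(0,25);st()
for ph in np.linspace(.1,.5,5):
    p,R=lev(ph);move_l(p,R,feed=.06);st()
sleep(2.5);st()
snap("side","s19",(220,40,460,240),3);snap("wrist","w19")
```

```text
False
t 76.4 [0.4182 0.3461 0.1442] F [-0.1  0.5  0.2] gap 0.0400
t 76.7 [0.418  0.3471 0.1442] F [-0.6  3.3  0.8] gap 0.0158
t 77.1 [0.419  0.3471 0.156 ] F [-1.   3.6 -1.3] gap 0.0158
t 77.4 [0.4211 0.3473 0.168 ] F [ 1.8  4.6 -2. ] gap 0.0153
t 77.8 [0.4245 0.3475 0.1795] F [-0.5  5.2 -0.7] gap 0.0150
t 78.1 [0.429  0.3478 0.1906] F [-0.2  4.8 -0.6] gap 0.0158
t 78.5 [0.4345 0.3482 0.2013] F [ 0.5  5.  -1.1] gap 0.0157
t 81.0 [0.4346 0.3482 0.2013] F [-0.1  5.  -1.9] gap 0.0156
```

View pics/s19.png

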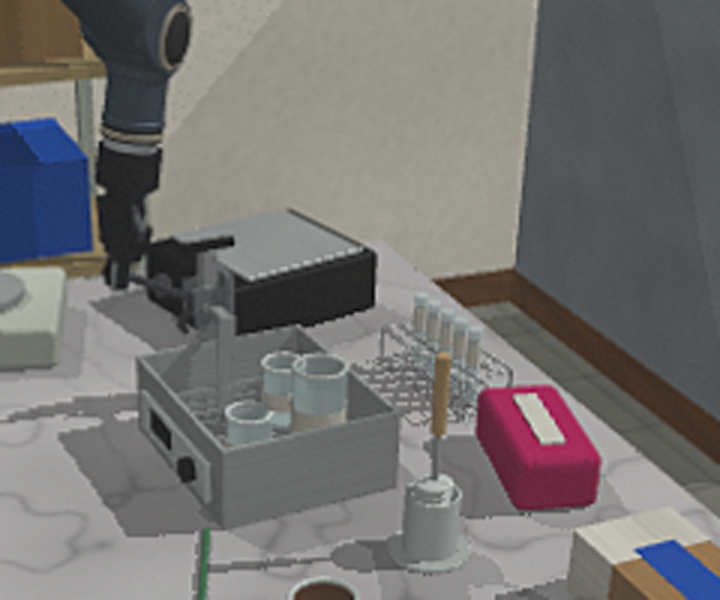

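View pics/w19.png

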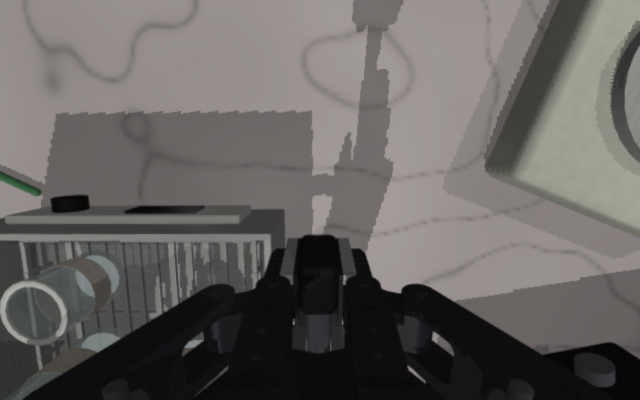

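The basket has sunk into the tank with the vessels upright. I lower the lever along its arc, let go and back off.

Run:
```python
from h import *
for ph in (.4,.3,.2,.1,0.):
    p,R=lev(ph);move_l(p,R,feed=.08)
st();command_gripper(.05);st()
p,R=lev(0,.14);move_l(p,R,feed=.1)
movep([.42,.30,.40],RJ);movep([.45,.0,.42],RJ);sleep(.5);st()
p,d,_=snap("side","s20",(200,80,440,260),3.3)
snap("top","t20",(150,120,430,280),2.8)
dd,pose=np.load("pics/t20.npz")["d"],None
v,u=np.mgrid[155:190,155:172]
pts=np.array([atd("top",a,b,dd[b,a]) for a,b in zip(u.ravel(),v.ravel()) if .9<dd[b,a]<1.15])
print("highest near handle",np.round(pts[np.argsort(-pts[:,2])][:5],3))
```

```text
t 82.6 [0.418  0.3471 0.1442] F [-0.2  4.3  1.2] gap 0.0154
t 83.0 [0.4184 0.345  0.1435] F [-0.2  0.1  0.1] gap 0.0500
t 86.9 [4.5e-01 2.0e-04 4.2e-01] F [-0.   0.  -0.1] gap 0.0501
highest near handle [[0.574 0.357 0.224]
 [0.538 0.354 0.224]
 [0.557 0.355 0.223]
 [0.563 0.352 0.223]
 [0.569 0.352 0.223]]
```

View pics/s20.png

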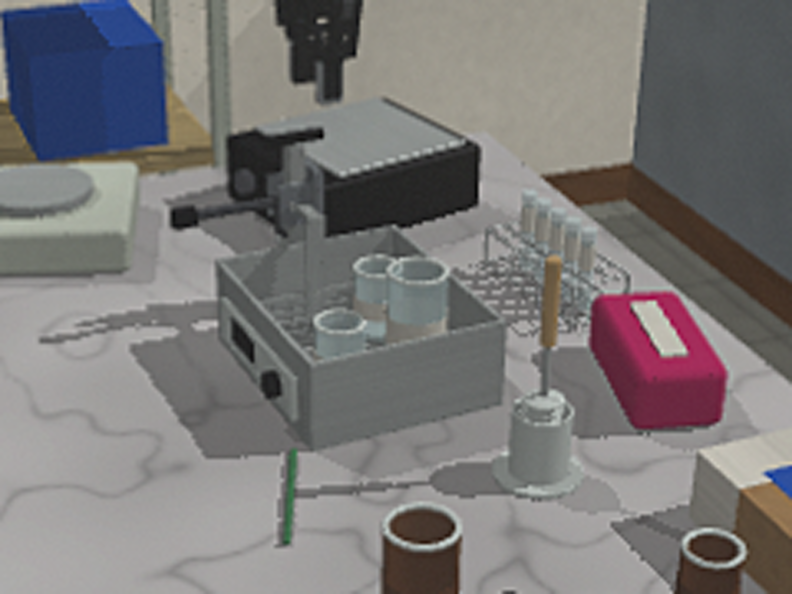

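View pics/t20.png

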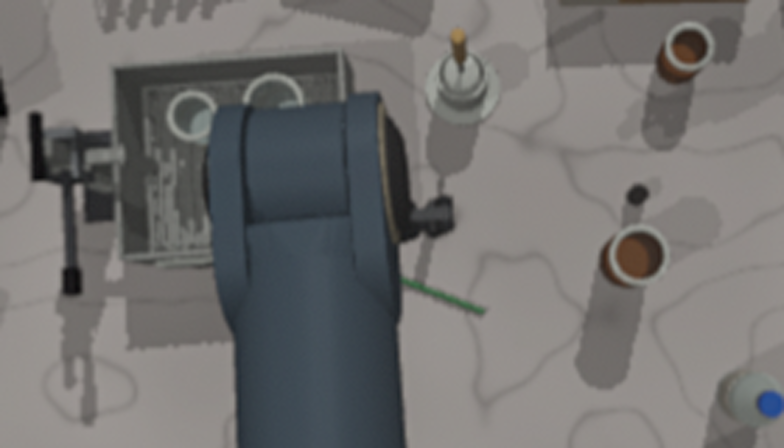

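Final comparison of the handle depth with the start, then hand in.

Run:
```python
from h import *
a=np.load("pics/top0.npy")[165:180,162:166];b=np.load("pics/t20.npz")["d"][165:180,162:166]
print(np.median(a),np.median(b))
if abs(np.median(a)-np.median(b))<.005: finish_job();print("handed in")
```

```text
1.0140642 1.0143387
the job is handed in; nothing more can be done
handed in
```

The job is done and handed in at about 87 s of the 210 s allowed; no verdict was reported.

- **Basket up:** I raised it to the top notch and let go of the handle. Depth then put the top of the handle at 0.308 m, against 0.309 m expected.
- **Scrubbing:** The brush went to the jar's bottom three times and was drawn up to about 85 mm above the jar's underside in between. Feeling for the jar floor gave contact at the predicted height, so the three bottom positions should count.
- **Brush:** I put it back in its holder before loading the basket. The last picture shows it upright, handle up.
- **Loading:** The jar and the two clear beakers went into the basket; no third clear beaker was visible. I left the brown look-alikes alone.
- **Basket down:** I lifted the lever along its arc to about 0.5 rad, held it there until the basket was down, then guided it back level. The handle's depth matched its starting reading to 0.3 mm.

In the last pictures the vessels stand upright and the robot is clear of everything. The brown vessels, the stopper and the reagent bottle were still standing. The two pipette cups were outside the final crops; I last saw them standing before picking up the second beaker. No check failed.

One reading disagreed: the jaws showed 19–21 mm on the 14 mm handle bar, so they probably gripped the rail just below it, with no slip. The side camera also read about 4 mm off in x, so I relied on the top and wrist cameras.

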